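# Fold over a battery hatch and tuck its edge under the lip

## Robot

A 7-joint arm with a two-finger parallel gripper is mounted at the origin on the work surface. World frame = base frame: x ahead of the robot, y to its left, z up, the work surface at z = 0. Lengths are in m, angles in rad, forces in N, time in s.
With the tool pointing down it reaches from about 0.35 to 0.9 m from the base axis. Payload 8.1 kg.
Tool frame: the origin (TCP) lies midway between the tips of the shut fingers; the grasp point (between the pads) lies 19 mm behind it; z points along the fingers, x is the direction in which the jaws open and shut, and the axes are right-handed (so a half turn about z gives the same grasp; the last joint's range is limited). The gripper opens to 92 mm and grips with 3 to 60 N. Pads are 19 mm wide; open, the fingers measure 130 mm over their backs; the gripper's body (75 mm by 190 mm) begins 47 mm behind the grasp point.
Start: joints at [1.095, 0.434, 0.025, 1.573, -0.012, 1.134, -0.075], TCP at [0.228, -0.582, 0.188] pointing down, gripper open.
Joint ranges: [-2.62, 2.62], [-0.44, 2.09], [-1.27, 1.32], [0.08, 2.57], [-1.32, 4.46], [0.12, 2], [-2.74, 2.74]. Speed limits (rad/s): [2.22, 2.22, 3.01, 3.01, 3.14, 3.14, 3.14].

## Interface

Orientations are given as a rotation vector (axis times angle).
In Python, from cell import arm gives the robot as it stands. The module is installed in compiled form; this text tells all that it offers.
- The arm moves only by the tool play_rows, never from a script. Its argument "motion" is a list of rows, each a list of 7 numbers: the gripper's target within -1 to 1 (fully open at 1, half-way at 0, shut at -1), then the shift along the tool's x, y, z in mm, then the turn, a rotation vector about the tool's x, y, z in rad. In form: [[claw, tx, ty, tz, ax, ay, az], ...]. A call has 1 to 10 rows; each row is the pose to reach, as a shift and turn from the pose measured when the call began, along the tool's axes at that moment; what a row does not reach only later rows make up. A row lasts 1/10 s, in which the tool goes at most 50 mm and 8.59 degrees, less where a joint would pass 70% of its speed; a pose out of reach is approached as far as the arm can. A call with a gripper value outside its range is refused whole. The fingers move at their own pace and stop on an object; "force" is the grip in N (left out, the last holds). Time passes only in rows, so rows that repeat a pose let the fingers close. It gives the time, the measured TCP pose, the force and the opening at its end, in the units of the state.
- arm.observe(): the state, without advancing time (a new reading comes with each control period).
- arm.get_image(name): name is "side" or "top" or "wrist"; returns a dict with "img" (384x512x3 uint8, blue, green, red), "depth" (384x512 float32, m along the optical axis (not along the pixel's ray), 0 where there is no reading), "K" (3x3 intrinsics, pixels), "rvec" (rotation vector, rad) and "tvec" (3), from world to camera coordinates, as OpenCV has them. Camera axes: x right, y down, z forward; pixel columns grow to the right and rows downward; lengths in m; the calibration is good to about 2 mm. A picture is of the moment at which its call begins.
- arm.sign_off(): hands the job in, once; it reports no verdict.
Trained networks look in a picture, given as the dict that the camera call returned (one of the last four; its "shot" number tells which), for a name from the list of things; names that differ only in an ending like _2 or _b are one class to them, and where a whole thing is asked for, a point or a joint stands for the part that bears it (a point fixed in the world has none). Each returns a list of dicts, best first, with "score" (0 to 1); they miss things now and then, are a little off and sometimes report something else, mostly with a low value. They report only what shows in the picture. A call takes as long as a camera call.
- arm.look_for(picture, query): "box" ([left, top, width, height] as shares, 0 to 1, of the picture: columns of its width, rows of its height, round what is visible of it).
The state is a dict: "clock": time; "joints": joint angles; "dq": joint speeds; "joint_efforts": joint torques, N m; "position": TCP position; "ee_rot": TCP orientation; "force": force on the tool from outside, world axes, zero at the start; "ft_torque": the same for the moment, N m; "width": opening from 0.0 (shut) to 1.0 (fully open).
Only numpy, scipy, OpenCV 4.12 (cv2) and the standard library are available. Lean on these libraries where they do the work, as an engineer would, in place of code of your own. Each camera call takes 0.05 s, during which the arm holds its last target. There are 200 camera calls.

## Task

Close the battery hatch of the flash pack with the fingertips: push the open flap over from its outer side, press it flat against the spring inside and, keeping it pressed, push it along by its ridge until its free edge is fully home beneath the retaining lip and the flap stays shut by itself; then move clear. Do not pinch the flap or touch the metal sheet on its inner side, and leave everything else on the stall standing where it is.

Things in the scene. Friction and masses are not known exactly. Their poses are not given: they have to be found in the camera images.
- pack: Flash battery pack: grey block 190 x 150 x 70 mm (own x, y, z), fixed, lying flat. Origin: centre of its underside; +z up. Its -x end (towards the robot, give or take its yaw) carries the lip, its +x end the hinge. Open compartment in its top with four cells, x = -60 to 42, y = -37 to 37 mm. A knob 12 mm high stands on top at x = 78, y = 45 mm.
- lip: Retaining lip fixed on the pack; frame and origin of pack. A bar 96 mm long along the pack's y, on its top at x = -84 to -74 mm, with an overhang towards the hatch (+x). The overhang's underside is at z = 79 mm from x = -74 to -64, then rises as a lead-in to 82 mm at its edge, x = -58. Its top is at 84 mm, 86 mm at the edge.
- lip_edge (a point): Middle of the overhang's edge, at x = -58, y = 0, z = 82 mm of the pack's frame.
- hatch_flap (a joint): Flap angle (rad): 0 flat over the compartment, grows opening; pi/2 upright, 2.05 stop, leaning away from the lip. It stays where left (friction 0.06 N m), but a spring plate in the compartment lifts it near the end: let go untucked, it rises to about 0.2. Holding it flat takes 4 to 6 N pressed 50 mm from the hinge. Tucked, it rests at about 0.03.
- hatch_slide (a joint): How far (m) the hinge pin and flap have slid towards the lip (pack's -x): 0 fully back, 0.018 fully home (stop). Friction about 3 N. With the flap flat, its free edge is 4 mm short of the lip's edge at 0, and 14 mm in beneath the lip at 0.018. If it slides forward before it is flat, its edge strikes the lip.
- flap_hinge (a point): On the hinge axis, mid-width: x = 50 mm minus the slide, y = 0, z = 74 mm of the pack's frame. The axis runs along the pack's y. Its own axes turn with the flap and agree with the pack's when closed; -x runs from hinge to free edge, +z is the normal of the outer face.
- flap_edge (a point): Middle of the flap's free edge, 104 mm from the hinge axis, at mid-thickness. The flap is a black plastic plate 86 mm wide, 4 mm thick (2 mm either side of the hinge axis), from 6 to 104 mm from the axis. Same axes as flap_hinge.
- flap_ridge (a point): Middle of the top of the push ridge on the flap's outer face: a bar 50 mm long across the flap, 8 mm wide, 10 mm high, its sides 71 and 79 mm from the hinge axis; this point is 75 mm from the axis, 12 mm above mid-thickness. Between hinge and ridge the outer face is bare and flat. Same axes as flap_hinge.
- liner: Bare metal contact sheet on the flap's inner side, 74 x 66 mm, 1.5 mm thick, inset 11 mm from the free edge and 10 mm from the sides; not to be touched. Origin on the hinge axis, same axes as flap_hinge.
- tele_lens: Long black lens standing upright, 125 mm high, 74 mm across; bystander, origin at the centre of its underside.
- short_lens: Short black lens standing upright, 52 mm high, 64 mm across; bystander, origin at the centre of its underside.
- camera_a: Camera, 134 mm wide, 88 mm high, 66 mm deep with its lens, light metal top; bystander, origin at its underside.
- camera_b: Camera of the same shape, dark metal top; bystander, origin at its underside.
- cell_a: Spare battery cell standing upright, 33 mm across, 61 mm high; stands beside the battery pack; bystander, origin at the centre of its underside.
- cell_b: Another spare cell of the same size; stands beside the battery pack; bystander, origin at the centre of its underside.
- film_can: Small black film canister with a grey cap, 34 mm across, 51 mm high; stands beside the battery pack; bystander, origin at the centre of its underside.
- lens_cap: Flat black lens cap lying on the table, 62 mm across, 8 mm thick; bystander, origin at the centre of its underside.

How it is judged:
By the outcome, as a careful person would: the job done as asked, in the order asked, and still so for the second after the job is handed in, with the robot touching nothing.
It also fails if it takes over 40 s, if anything falls off the work surface, if the arm or the gripper's body presses on something with over 40 N, if the wrist force passes 120 N, or if a joint passes its speed limit or range.

## Working session

There is one attempt and no reset: what is moved stays moved. The work goes in short steps, Python scripts to look and compute and a tool call to move; the robot and the scene stay as the last step left them, time stands still between calls to the robot, and variables do not carry over. Pictures are saved under pics/ and viewed, on a budget of 10 in all, crops included, one or two more only if the job needs it, and the job is handed in when it is done.

Besides the shell and the picture viewer there is one more tool, called as name(argument=value, ...) on one line, values as JSON. play_rows: Moves the arm, as the interface text tells. Its arguments: {"type":"object","properties":{"motion":{"type":"array"},"force":{"type":"number"}},"required":["motion"]}

```bash
mkdir -p pics
cat > h.py <<'E'
import numpy as np, cv2
from scipy.spatial.transform import Rotation as R
from cell import arm
def world(p,us,vs):
    K=p["K"];d=p["depth"][vs,us]
    c=np.stack([(us-K[0,2])/K[0,0]*d,(vs-K[1,2])/K[1,1]*d,d],-1)
    Rm=cv2.Rodrigues(np.array(p["rvec"]))[0]
    return (c-np.array(p["tvec"]).ravel())@Rm
def cloud(p):
    v,u=np.nonzero(p["depth"]>0); return world(p,u,v),u,v
def proj(p,X):
    return cv2.projectPoints(np.atleast_2d(X).astype(float),np.array(p["rvec"]),np.array(p["tvec"]),p["K"],None)[0][:,0]
E
python3 - <<'E'
from h import *
s=arm.observe();print({k:np.round(v,3) for k,v in s.items()})
ims=[]
for n in["side","top"]:
    p=arm.get_image(n);ims.append(p["img"]);np.save(f"{n}.npy",p,allow_pickle=True)
    for q in["pack","lip","hatch_flap","flap_ridge","cell_a","film_can","tele_lens","short_lens","camera_a","lens_cap"]:
        r=arm.look_for(p,q)
        for o in r[:2]:
            b=np.array(o["box"])*[512,384,512,384];print(n,q,round(o["score"],2),b.round())
    cv2.imwrite(f"pics/{n}0.png",p["img"])
E
```

```text
{'clock': np.float64(0.0), 'joints': array([ 1.095,  0.435,  0.025,  1.574, -0.012,  1.134, -0.075]), 'dq': array([ 0.001,  0.   , -0.001, -0.001,  0.   , -0.001,  0.   ]), 'joint_efforts': array([-2.0000e-03, -6.6785e+01,  9.8400e-01, -3.1447e+01, -6.0000e-02,
        4.3000e-02,  0.0000e+00]), 'position': array([ 0.227, -0.582,  0.187]), 'ee_rot': array([-2.594e+00,  1.771e+00,  2.000e-03]), 'force': array([-0.76 , -0.43 ,  0.773]), 'ft_torque': array([-0.007, -0.008, -0.027]), 'width': np.float64(0.999)}
side pack 0.97 [198. 172.  79.  82.]
side lip 0.75 [207. 204.  15.  27.]
side hatch_flap 0.87 [249. 174.  10.  39.]
side flap_ridge 0.72 [247. 174.  14.  40.]
side cell_a 0.68 [213. 183.  12.  16.]
side cell_a 0.48 [205. 205.  15.  22.]
side film_can 0.6 [259. 240.   8.  17.]
side film_can 0.38 [246. 177.  12.  25.]
side tele_lens 0.91 [249. 116.  20.  37.]
side tele_lens 0.27 [197. 116.  38.  26.]
side short_lens 0.59 [202. 330.  29.  41.]
side camera_a 0.72 [199. 114.  36.  33.]
side camera_a 0.63 [296. 172.  24.  46.]
side lens_cap 0.82 [180. 226.  18.  17.]
side lens_cap 0.71 [248. 174.  13.  45.]
top pack 0.9 [231. 165.  61.  72.]
top lip 0.61 [124. 152.  31.  26.]
top lip 0.52 [253. 212.  34.  20.]
top hatch_flap 0.75 [243. 176.  29.  15.]
top hatch_flap 0.26 [249. 175.  25.  14.]
top flap_ridge 0.71 [248. 180.  22.   8.]
top cell_a 0.58 [221. 210.  14.  10.]
top cell_a 0.51 [300. 204.  13.  12.]
top film_can 0.56 [289. 180.  14.  10.]
top tele_lens 0.63 [123. 153.  34.  26.]
top short_lens 0.73 [368. 217.  23.  20.]
top camera_a 0.69 [ 95. 193.  31.  40.]
top camera_a 0.65 [221. 123.  41.  28.]
top lens_cap 0.53 [261. 237.  14.  18.]
top lens_cap 0.43 [250. 182.  17.   7.]
```

Run:
```python
from h import *
S=np.load("side.npy",allow_pickle=True).item();T=np.load("top.npy",allow_pickle=True).item()
a=cv2.resize(S["img"][100:300,130:370],None,fx=2.5,fy=2.5,interpolation=3);cv2.imwrite("pics/s1.png",a)
a=cv2.resize(T["img"][110:270,80:400],None,fx=2.5,fy=2.5,interpolation=3);cv2.imwrite("pics/t1.png",a)
for n,p in(("S",S),("T",T)):
    Rm=cv2.Rodrigues(np.array(p["rvec"]))[0];print(n,"cam pos",(-Rm.T@np.array(p["tvec"]).ravel()).round(3),"axis",Rm[2].round(2),"f",p["K"][0,0])
X,u,v=cloud(T)
m=(u>225)&(u<300)&(v>160)&(v<242)&(abs(X[:,2]-.07)<.004)
c=X[m];print(m.sum(),c.mean(0),cv2.minAreaRect((c[:,:2]*1000).astype(np.float32)))
```

```text
S cam pos [ 0.507 -0.844  0.828] axis [ 0.06  0.75 -0.66] f 373.95460718162616
T cam pos [ 0.432 -0.032  1.231] axis [ 0.13  0.01 -0.99] f 347.7548643982512
1293 [ 0.53706728 -0.04351607  0.07036173] ((535.4761352539062, -43.70362854003906), (190.02523803710938, 150.04270935058594), 16.41315269470215)
```

View pics/s1.png

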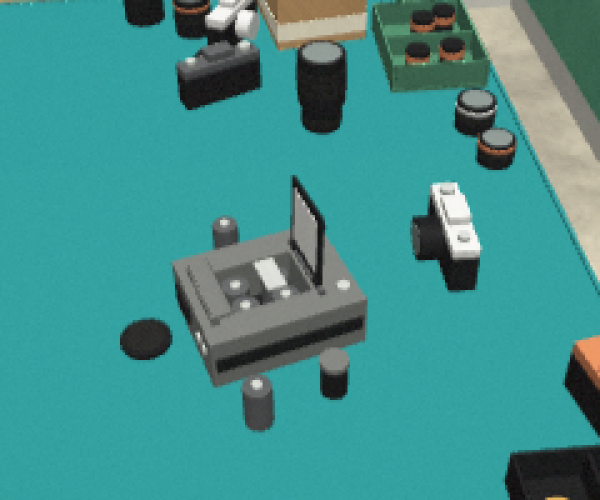

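View pics/t1.png

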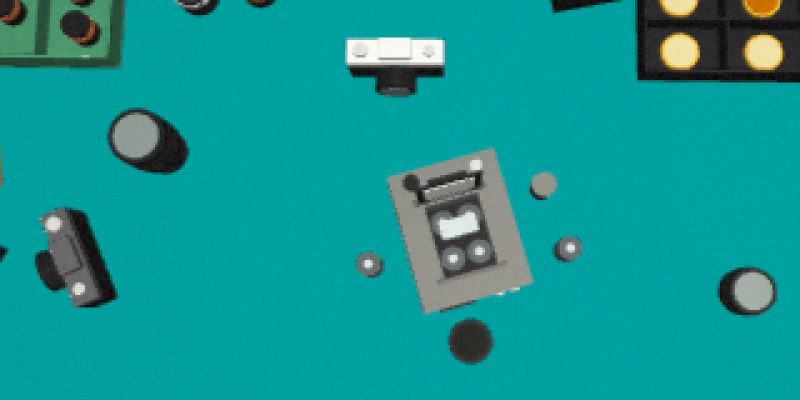

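The flap stands open and roughly upright over the pack's far end, with the lip nearest the robot. The pack centre is about (0.535, -0.044) with yaw about 16°. The cells and film can stand beside it, and the lens cap lies in front. Next I'll measure the flap angle and the tool axes.

```bash
cat >> h.py <<'E'
C=np.array([.5355,-.0437]);Y=np.radians(16.4)
Rp=R.from_euler('z',Y).as_matrix();Op=np.array([*C,0])
def topack(X): return (X-Op)@Rp
def fromp(x): return Rp@np.array(x,float)+Op
E
python3 - <<'E'
from h import *
s=arm.observe();print("tool axes in pack (cols)\n",(Rp.T@R.from_rotvec(s["ee_rot"]).as_matrix()).round(3), "tcp pack",topack(s["position"]).round(3))
for n in("side","top"):
    p=np.load(n+".npy",allow_pickle=True).item();X,u,v=cloud(p);P=topack(X)
    m=(abs(P[:,0])<.14)&(abs(P[:,1])<.06)&(P[:,2]>.09)
    q=P[m];print(n,m.sum())
    if m.sum()>10:
        print("range",q.min(0).round(3),q.max(0).round(3))
        for lo in np.arange(.09,.2,.015):
            k=(q[:,2]>=lo)&(q[:,2]<lo+.015)
            if k.sum():print(round(lo,3),k.sum(),np.median(q[k,0]).round(4),q[k,0].min().round(3),q[k,0].max().round(3),q[k,1].min().round(3),q[k,1].max().round(3))
    m=(abs(P[:,2]-.07)<.004)&(abs(P[:,0])<.11)&(abs(P[:,1])<.09);q=P[m]
    print("top face",q.min(0).round(3),q.max(0).round(3),cv2.minAreaRect((X[m][:,:2]*1000).astype(np.float32)))
    m=(abs(P[:,0]+.075)<.03)&(abs(P[:,1])<.06)&(P[:,2]>.078)&(P[:,2]<.095);q=P[m];print("lip",m.sum(),q.min(0).round(3),q.max(0).round(3))
    for k in([.078,.045,.082],[.078,-.045,.082],[-.058,0,.082],[.05,0,.074],[.05,0,.178]):print(k,proj(p,fromp(k)).round())
E
```

```text
tool axes in pack (cols)
 [[ 0.086 -0.996  0.   ]
 [-0.996 -0.086  0.   ]
 [-0.    -0.    -1.   ]] tcp pack [-0.447 -0.43   0.188]
side 329
range [ 0.043 -0.046  0.09 ] [0.052 0.042 0.179]
0.09 41 0.0444 0.043 0.049 -0.045 0.035
0.105 49 0.0444 0.043 0.048 -0.044 0.034
0.12 49 0.0448 0.043 0.048 -0.043 0.033
0.135 55 0.0454 0.043 0.051 -0.046 0.034
0.15 56 0.046 0.044 0.051 -0.044 0.04
0.165 79 0.048 0.045 0.052 -0.044 0.042
top face [-0.099 -0.077  0.066] [0.093 0.076 0.074] ((532.722412109375, -44.78759765625), (191.2378387451172, 153.43548583984375), 16.512046813964844)
lip 227 [-0.087 -0.051  0.078] [-0.062  0.047  0.087]
[0.078, 0.045, 0.082] [[256. 192.]]
[0.078, -0.045, 0.082] [[268. 211.]]
[-0.058, 0, 0.082] [[218. 213.]]
[0.05, 0, 0.074] [[253. 206.]]
[0.05, 0, 0.178] [[253. 178.]]
top 198
range [-0.06  -0.043  0.09 ] [0.063 0.043 0.182]
0.09 17 0.0467 -0.06 0.048 -0.043 0.043
0.105 22 0.047 0.046 0.049 -0.042 0.042
0.12 20 0.0475 0.047 0.049 -0.038 0.038
0.135 18 0.0479 0.047 0.05 -0.041 0.041
0.15 53 0.0584 0.048 0.063 -0.04 0.04
0.165 60 0.0507 0.048 0.054 -0.041 0.042
0.18 8 0.0516 0.05 0.054 -0.037 0.033
top face [-0.095 -0.075  0.066] [0.095 0.075 0.074] ((535.4761352539062, -43.70362854003906), (190.02523803710938, 150.04270935058594), 16.41315269470215)
lip 233 [-0.084 -0.048  0.079] [-0.058  0.048  0.092]
[0.078, 0.045, 0.082] [[244. 182.]]
[0.078, -0.045, 0.082] [[270. 175.]]
[-0.058, 0, 0.082] [[268. 218.]]
[0.05, 0, 0.074] [[259. 187.]]
[0.05, 0, 0.178] [[259. 182.]]
```

```bash
cat >> h.py <<'E'
def plan(*targets):
    s=arm.observe();M=R.from_rotvec(s["ee_rot"]).as_matrix();p=np.array(s["position"])
    D=R.from_matrix(M.T@Rp@np.array([[0,-1,0],[-1,0,0],[0,0,-1]]).astype(float)).as_rotvec()
    print("t",round(float(s["clock"]),2),"tcp pack mm",(topack(p)*1000).round(1),"F pack",(Rp.T@np.array(s["force"])).round(2),"turn",D.round(3),"w",round(float(s["width"]),2),"j",np.round(s["joints"],2))
    for t in targets: print(t,(M.T@(fromp(np.array(t)/1000)-p)*1000).round(1))
E
python3 -c "
from h import *
plan((115,-20,260),(115,0,260),(95,0,130))"
```

```text
t 1.1 tcp pack mm [-447.3 -429.5  187.7] F pack [ 0.09  0.16 -0.44] turn [-0.     0.     0.087] w 1.0 j [ 1.1   0.43  0.02  1.57 -0.01  1.13 -0.08]
(115, -20, 260) [-359.4 -595.6  -72.3]
(115, 0, 260) [-379.3 -597.3  -72.3]
(95, 0, 130) [-381.1 -577.4   57.7]
```

play_rows(motion=[[-1,-20,-30,-72,0,0,0.02],[-1,-50,-80,-72,0,0,0.04],[-1,-80,-130,-72,0,0,0.06],[-1,-110,-180,-72,0,0,0.087],[-1,-140,-230,-72,0,0,0.087],[-1,-165,-275,-72,0,0,0.087],[-1,-190,-320,-72,0,0,0.087],[-1,-215,-360,-72,0,0,0.087],[-1,-240,-400,-72,0,0,0.087],[-1,-265,-440,-72,0,0,0.087]])

```text
clock: 2.1
position: [0.5149, -0.2092, 0.26]
ee_rot: [-2.515, 1.883, -0.001]
force: [1.2, -0.7, 0.5]
width: 0.18
```

```bash
python3 -c "
from h import *
plan((115,0,260),(95,0,130))"
```

```text
t 2.1 tcp pack mm [ -66.5 -153.   260. ] F pack [ 0.96 -1.04  0.53] turn [-0.    -0.    -0.001] w 0.18 j [ 0.43  0.28 -0.18  1.62  0.05  1.24 -1.05]
(115, 0, 260) [-153.1 -181.4    0. ]
(95, 0, 130) [-153.2 -161.4  130. ]
```

play_rows(motion=[[-1,-40,-50,0,0,0,0],[-1,-80,-95,0,0,0,0],[-1,-120,-140,0,0,0,0],[-1,-153,-181,0,0,0,0],[-1,-153,-181,30,0,0,0],[-1,-153,-181,60,0,0,0],[-1,-153,-176,90,0,0,0],[-1,-153,-171,115,0,0,0],[-1,-153,-166,128,0,0,0],[-1,-153,-164,130,0,0,0]])

```text
clock: 3.1
position: [0.6275, -0.0167, 0.128]
ee_rot: [2.513, -1.882, -0.003]
force: [-0.1, -0.0, -0.3]
width: -0.0
```

Run:
```python
from h import *
plan((95,0,130))
p=arm.get_image("side");cv2.imwrite("pics/s2.png",cv2.resize(p["img"][90:290,130:370],None,fx=3,fy=3,interpolation=3))
```

```text
t 3.1 tcp pack mm [ 9.59e+01 -1.00e-01  1.28e+02] F pack [-0.07 -0.01 -0.28] turn [ 0.003  0.    -0.001] w -0.0 j [ 0.1   0.51 -0.24  1.62  0.14  1.03 -1.46]
(95, 0, 130) [-0.1  0.9 -2. ]
```

View pics/s2.png

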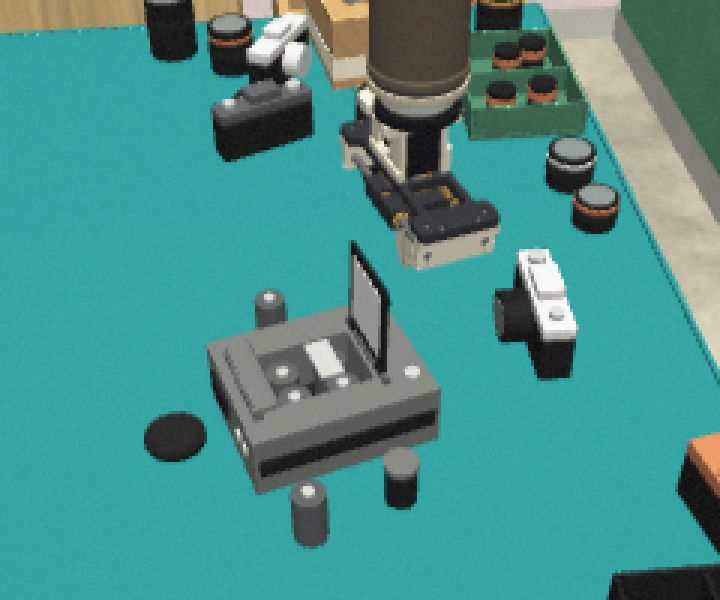

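play_rows(motion=[[-1,0,8,0,0,0,0],[-1,0,16,0,0,0,0],[-1,0,22,1,0,0,0],[-1,0,28,2,0,0,0],[-1,0,34,3,0,0,0],[-1,0,39,4,0,0,0],[-1,0,44,4.5,0,0,0],[-1,0,48,5,0,0,0],[-1,0,52,6.5,0,0,0],[-1,0,56,8,0,0,0]])

```text
clock: 4.15
position: [0.5742, -0.0325, 0.1211]
ee_rot: [2.514, -1.882, -0.001]
force: [0.8, -0.1, 1.1]
width: 0.005
```

```bash
cat >> h.py <<'E'
def flap(p):
    X,u,v=cloud(p);P=topack(X)*1000
    m=(P[:,0]>-75)&(P[:,0]<60)&(abs(P[:,1])<46)&(P[:,2]>62)&(P[:,2]<185)
    return P[m],u[m],v[m]
E
python3 - <<'E'
from h import *
plan((36.2,0,118.3),(25.5,0,110.8),(17.2,0,100.7),(13.2,0,93))
p=arm.get_image("side");print(proj(p,fromp([.04,0,.12])))
cv2.imwrite("pics/s3.png",cv2.resize(p["img"][90:290,130:370],None,fx=3,fy=3,interpolation=3))
E
```

```text
t 4.15 tcp pack mm [ 40.3  -0.2 121.1] F pack [ 0.69 -0.34  1.14] turn [ 0.002 -0.    -0.001] w 0.0 j [ 0.14  0.44 -0.25  1.76  0.13  0.96 -1.44]
(36.2, 0, 118.3) [-0.2  4.1  2.8]
(25.5, 0, 110.8) [-0.2 14.8 10.3]
(17.2, 0, 100.7) [-0.2 23.  20.4]
(13.2, 0, 93) [-0.2 27.  28.1]
[[249.73840398 194.70712965]]
```

View pics/s3.png

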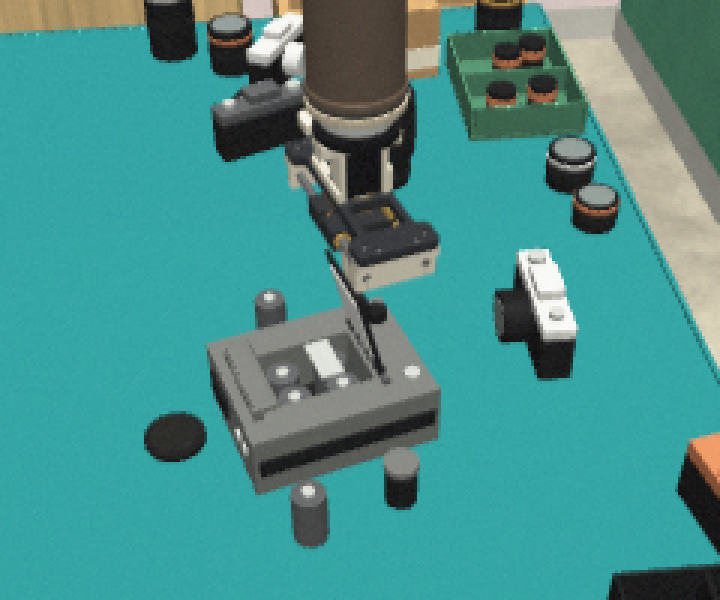

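The flap now leans towards the lip, from hinge (385,378) to edge (330,255), with the fingertip behind it at (375,310) and the bystanders unmoved. I'll follow the arc further down.

play_rows(motion=[[-1,0,4,3,0,0,0],[-1,0,8,5,0,0,0],[-1,0,11,7.5,0,0,0],[-1,0,15,10,0,0,0],[-1,0,18,13.5,0,0,0],[-1,0,20.5,17,0,0,0],[-1,0,23,20.5,0,0,0],[-1,0,25,24,0,0,0],[-1,0,27,28,0,0,0],[-1,0,27,28,0,0,0]])

```text
clock: 5.2
position: [0.5346, -0.0455, 0.0942]
ee_rot: [2.495, -1.876, -0.022]
force: [-50.6, -10.9, 63.2]
width: 0.004
```

Run:
```python
from h import *
plan((10,0,82),(5,0,77),(0,0,76))
p=arm.get_image("side");P,u,v=flap(p);k=(abs(P[:,1]+35)<6)
for x in range(-75,60,10):
    q=P[k&(abs(P[:,0]-x)<5)]
    if len(q):print(x,len(q),np.median(q[:,2]).round(1),q[:,2].max().round(1))
cv2.imwrite("pics/s4.png",cv2.resize(p["img"][130:270,180:330],None,fx=4,fy=4,interpolation=3))
```

```text
t 5.2 tcp pack mm [-1.3 -1.5 94.2] F pack [-51.6    3.84  63.25] turn [ 0.025 -0.001 -0.005] w 0.0 j [ 0.16  0.42 -0.25  1.86  0.14  0.89 -1.44]
(10, 0, 82) [ -1.5 -11.6  11.9]
(5, 0, 77) [-1.5 -6.7 17. ]
(0, 0, 76) [-1.5 -1.8 18.1]
-75 7 83.6 86.1
-65 11 84.0 86.4
-55 4 69.5 70.4
-45 3 69.5 70.8
-35 7 68.9 145.1
-25 10 140.8 144.7
-15 11 129.3 138.1
-5 13 121.1 129.1
5 10 113.0 119.1
15 11 102.8 113.3
25 9 92.4 100.6
35 17 83.2 92.2
45 12 79.9 83.3
55 7 70.1 71.4
```

View pics/s4.png

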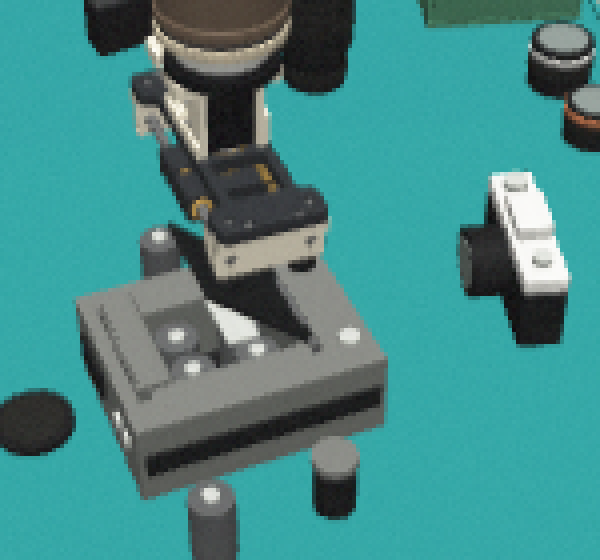

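Run:
```python
from h import *
plan()
w=arm.get_image("wrist");t=arm.get_image("top")
a=cv2.resize(w["img"],(400,300));b=cv2.resize(t["img"][150:250,200:320],(400,333),interpolation=3)
o=np.zeros((333,800,3),np.uint8);o[:300,:400]=a;o[:,400:]=b;cv2.imwrite("pics/w5.png",o)
X,u,v=cloud(w);P=topack(X)*1000
for y in(-30,0,30):
  k=(abs(P[:,1]-y)<6)
  print(y,[(x,k2.sum(),np.percentile(P[k2,2],[5,50,95]).round()) for x in range(-80,70,15) for k2 in [k&(abs(P[:,0]-x)<5)] if k2.sum()])
print(proj(w,topack(np.zeros(3))*0+arm.observe()["position"]))
```

```text
t 5.25 tcp pack mm [-1.6 -1.4 93.9] F pack [-52.12   3.6   62.48] turn [ 0.025 -0.001 -0.005] w 0.01 j [ 0.16  0.42 -0.25  1.86  0.14  0.9  -1.44]
-30 [(-5, np.int64(51), array([119., 120., 121.])), (10, np.int64(354), array([106., 111., 115.])), (25, np.int64(4414), array([ 99., 236., 241.])), (40, np.int64(1071), array([ 81., 212., 221.])), (55, np.int64(239), array([69., 70., 77.]))]
0 [(-80, np.int64(8), array([84., 84., 85.])), (-5, np.int64(204), array([178., 179., 180.])), (10, np.int64(866), array([107., 139., 169.])), (25, np.int64(5895), array([101., 238., 249.])), (40, np.int64(1119), array([ 81., 212., 221.])), (55, np.int64(238), array([69., 70., 76.]))]
30 [(-5, np.int64(43), array([119., 120., 121.])), (10, np.int64(347), array([106., 110., 115.])), (25, np.int64(5482), array([101., 239., 248.])), (40, np.int64(956), array([ 81., 211., 221.])), (55, np.int64(226), array([69., 70., 76.]))]
[[256.54075993 211.87102008]]
```

View pics/w5.png

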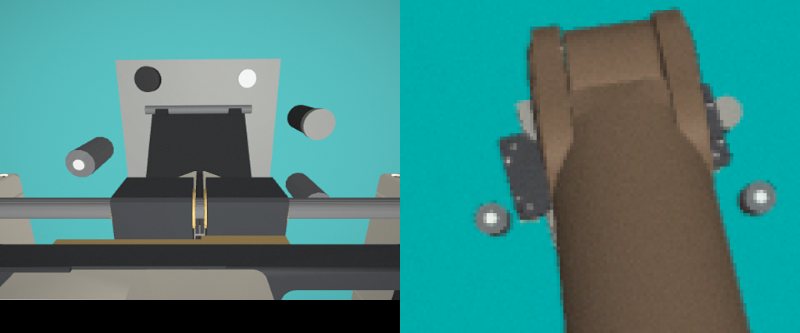

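The force is about 80 N, directed along the flap, and the tip reads lower than the flap surface, so it is jammed. I'll relax it and back straight out upwards in small steps.

play_rows(motion=[[-1,0,0,-2,0,0,0],[-1,0,0,-5,0,0,0],[-1,0,0,-8,0,0,0]])

```text
clock: 5.65
position: [0.5345, -0.0454, 0.1018]
ee_rot: [2.494, -1.876, -0.023]
force: [0.9, -0.4, -0.1]
width: 0.004
```

```bash
cat >> h.py <<'E'
def prof(p,ys=(-32,32),w=8):
    P,u,v=flap(p)
    for y in ys:
        k=(abs(P[:,1]-y)<w);print("y",y,[(x,np.median(P[k2,2]).round(1)) for x in range(-70,61,8) for k2 in [k&(abs(P[:,0]-x)<2.5)] if k2.sum()>2])
E
python3 - <<'E'
from h import *
plan()
prof(arm.get_image("side"),(-32,));prof(arm.get_image("wrist"))
E
```

```text
t 5.65 tcp pack mm [ -1.5  -1.4 101.8] F pack [ 0.71 -0.66 -0.06] turn [ 0.025 -0.001 -0.005] w 0.0 j [ 0.17  0.41 -0.25  1.86  0.13  0.91 -1.44]
y -32 [(-70, np.float64(83.7)), (-62, np.float64(84.3)), (-30, np.float64(140.5)), (-22, np.float64(134.9)), (-14, np.float64(128.6)), (-6, np.float64(122.2)), (2, np.float64(111.7)), (10, np.float64(79.9)), (18, np.float64(99.7)), (26, np.float64(94.2)), (34, np.float64(86.9)), (42, np.float64(78.5)), (58, np.float64(70.8))]
y -32 [(-6, np.float64(119.5)), (2, np.float64(114.6)), (10, np.float64(107.8)), (18, np.float64(101.2)), (26, np.float64(94.2)), (34, np.float64(87.6)), (42, np.float64(81.6)), (50, np.float64(76.4)), (58, np.float64(69.8))]
y 32 [(-6, np.float64(119.4)), (2, np.float64(114.7)), (10, np.float64(107.8)), (18, np.float64(101.2)), (26, np.float64(94.5)), (34, np.float64(87.7)), (42, np.float64(81.7)), (50, np.float64(76.4)), (58, np.float64(69.8))]
```

Run:
```python
from h import *
for n in("wrist","side"):
    p=arm.get_image(n);X,u,v=cloud(p);P=topack(X)*1000
    d=P[:,2]-(101.2+(18-P[:,0])*.83)
    for y in range(-45,46,10):
        k=(abs(P[:,1]-y)<5)&(d>5)&(P[:,0]>-60)&(P[:,0]<60)&(P[:,2]<175)
        if k.sum()>3:
            q=P[k];i=np.argsort(q[:,2])[:3];print(n,y,k.sum(),q[i].round().tolist(),"x",q[:,0].min().round(),q[:,0].max().round())
p=arm.get_image("wrist");cv2.imwrite("pics/w6.png",cv2.resize(p["img"][150:310,100:400],None,fx=2.6,fy=2.6,interpolation=3))
```

```text
wrist -25 15 [[-0.0, -24.0, 128.0], [-0.0, -24.0, 128.0], [0.0, -24.0, 128.0]] x -0.0 1.0
wrist -15 35 [[-0.0, -18.0, 129.0], [-0.0, -20.0, 129.0], [1.0, -19.0, 129.0]] x -0.0 11.0
wrist -5 290 [[60.0, -2.0, 72.0], [8.0, -2.0, 140.0], [10.0, -4.0, 140.0]] x 8.0 60.0
wrist 5 241 [[8.0, 1.0, 140.0], [8.0, 2.0, 140.0], [10.0, 3.0, 141.0]] x 8.0 11.0
wrist 15 22 [[0.0, 17.0, 129.0], [0.0, 18.0, 129.0], [0.0, 19.0, 129.0]] x 0.0 11.0
wrist 25 9 [[-0.0, 22.0, 128.0], [0.0, 20.0, 129.0], [0.0, 25.0, 129.0]] x -0.0 1.0
side -25 7 [[-4.0, -22.0, 126.0], [-3.0, -26.0, 129.0], [-6.0, -21.0, 129.0]] x -9.0 -2.0
side -15 8 [[-9.0, -20.0, 129.0], [0.0, -19.0, 129.0], [-6.0, -19.0, 131.0]] x -9.0 0.0
side -5 6 [[-9.0, -2.0, 129.0], [-10.0, -7.0, 130.0], [-1.0, -7.0, 131.0]] x -13.0 -1.0
side 5 10 [[-13.0, 1.0, 143.0], [-12.0, 2.0, 146.0], [-11.0, 5.0, 147.0]] x -13.0 -11.0
```

View pics/w6.png

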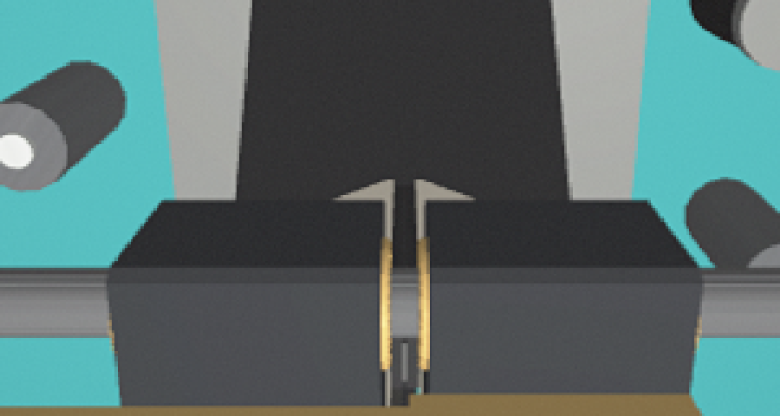

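play_rows(motion=[[-1,0,0,-10,0,0,0],[-1,0,0,-25,0,0,0],[-1,0,0,-45,0,0,0],[-1,0,0,-70,0,0,0],[-1,0,0,-100,0,0,0],[-1,0,0,-130,0,0,0],[-1,0,0,-130,0,0,0]])

```text
clock: 6.6
position: [0.5403, -0.0439, 0.236]
ee_rot: [2.498, -1.877, -0.015]
force: [0.1, 0.1, 0.1]
width: 0.006
```

Run:
```python
from h import *
plan()
p=arm.get_image("side");prof(p,(-32,0,32))
w=arm.get_image("wrist");prof(w)
x=proj(p,arm.observe()["position"])[0];print("side tcp px",x)
a=p["img"].copy();cv2.circle(a,tuple(int(i) for i in x.round()),1,(0,0,255),-1)
a=cv2.resize(a[100:250,170:330],(533,500),interpolation=3)
o=np.zeros((500,800,3),np.uint8);o[:,:533]=a;b=cv2.resize(w["img"][:,128:384],(267,400));x=proj(w,arm.observe()["position"])[0];print("wrist tcp",x)
o[:400,533:]=b;cv2.imwrite("pics/c7.png",o)
for n,q in(("s",p),("w",w)):
    X,u,v=cloud(q);P=topack(X)*1000;t=topack(arm.observe()["position"])*1000
    for dz in range(-5,70,8):
        k=(abs(P[:,2]-t[2]-dz)<4)&(abs(P[:,0]-t[0])<40)&(abs(P[:,1]-t[1])<60)
        if k.sum():print(n,dz,k.sum(),(P[k].min(0)-t).round()[:2],(P[k].max(0)-t).round()[:2])
```

```text
t 6.6 tcp pack mm [  4.6  -1.5 236. ] F pack [0.13 0.02 0.1 ] turn [ 0.019 -0.002 -0.004] w 0.01 j [ 0.18  0.29 -0.26  1.67  0.09  1.21 -1.39]
y -32 [(-70, np.float64(83.3)), (-62, np.float64(84.3)), (-38, np.float64(69.1)), (-30, np.float64(140.3)), (-22, np.float64(133.4)), (-14, np.float64(126.8)), (-6, np.float64(121.5)), (2, np.float64(113.0)), (10, np.float64(106.9)), (18, np.float64(100.4)), (26, np.float64(94.8)), (34, np.float64(87.0)), (42, np.float64(75.4)), (50, np.float64(76.9)), (58, np.float64(70.0))]
y 0 [(-70, np.float64(84.7)), (-62, np.float64(85.2)), (-30, np.float64(139.8)), (-22, np.float64(133.0)), (-14, np.float64(128.6)), (-6, np.float64(129.1)), (2, np.float64(78.7)), (10, np.float64(107.0)), (18, np.float64(99.2)), (26, np.float64(94.5)), (34, np.float64(86.9)), (42, np.float64(81.6)), (50, np.float64(76.1)), (58, np.float64(69.6))]
y 32 [(-70, np.float64(83.3)), (-54, np.float64(67.2)), (-46, np.float64(68.2)), (-38, np.float64(68.0)), (-30, np.float64(139.0)), (-22, np.float64(69.8)), (-14, np.float64(70.8)), (-6, np.float64(130.1)), (10, np.float64(107.2
[... 465 characters left out ...]
oat64(76.5)), (58, np.float64(69.7))]
y 32 [(-70, np.float64(83.8)), (-62, np.float64(83.1)), (-30, np.float64(141.0)), (-22, np.float64(134.6)), (-14, np.float64(128.1)), (-6, np.float64(121.2)), (2, np.float64(114.8)), (10, np.float64(108.0)), (18, np.float64(101.1)), (26, np.float64(94.3)), (34, np.float64(87.8)), (42, np.float64(81.4)), (50, np.float64(76.3)), (58, np.float64(70.1))]
side tcp px [236.16802947 166.71538384]
wrist tcp [256.33400428 212.05686671]
s 43 4 [-8. -8.] [9. 6.]
s 51 15 [-10. -15.] [10. 18.]
s 59 17 [-10. -19.] [12. 15.]
s 67 8 [-9.  1.] [-7. 16.]
w 43 113 [ 10. -10.] [12. 10.]
w 51 215 [ 10. -14.] [13. 15.]
w 59 102 [10. -3.] [13.  5.]
w 67 102 [10. -3.] [13.  4.]
```

View pics/c7.png

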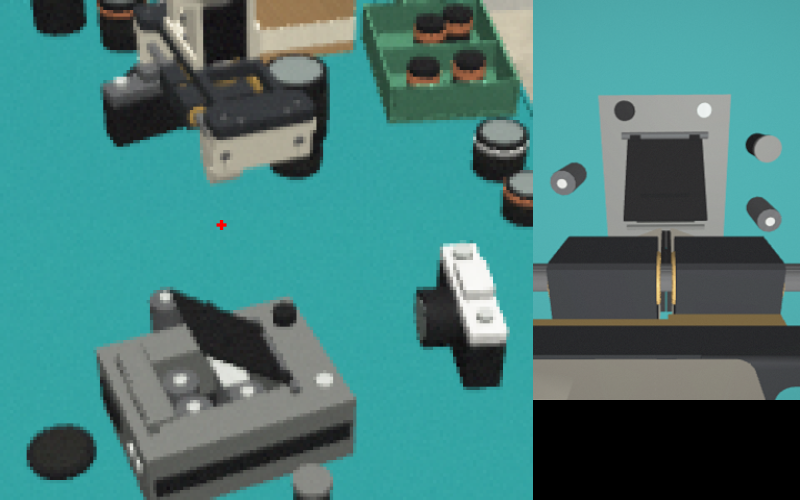

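The picture explains the jam. The red reported TCP lies about 40 mm below the real fingertips, so the tip was on the far side of the ridge, pushing along the flap. The flap is still at about 40°. Next I'll measure the real finger profile and check the slide against the lip and pack edges in the same picture.

Run:
```python
from h import *
t=topack(arm.observe()["position"])*1000
for n in("wrist","side"):
    q=arm.get_image(n);X,u,v=cloud(q);P=topack(X)*1000
    D=P-t
    for lo in(35,38,40,42,45,50,55,60,65,70,80,90,100,120):
        hi=lo+3
        k=(D[:,2]>=lo)&(D[:,2]<hi)&(abs(D[:,0])<75)&(abs(D[:,1])<110)
        if k.sum():print(n,lo,k.sum(),"x",D[k,0].min().round(),D[k,0].max().round(),"y",D[k,1].min().round(),D[k,1].max().round())
    k=(abs(P[:,2]-70)<2.5)&(abs(P[:,1])<70)&(abs(P[:,0])<110);print("pack top x",np.percentile(P[k,0],[.5,99.5]).round(1),"y",np.percentile(P[k,1],[.5,99.5]).round(1))
    k=(P[:,2]>80)&(P[:,2]<90)&(abs(P[:,1])<45)&(P[:,0]<-40)&(P[:,0]>-110)
    if k.sum():print("lip x",k.sum(),np.percentile(P[k,0],[1,99]).round(1))
    k=(abs(P[:,1])<35)&(P[:,2]>100)&(P[:,2]<160)&(P[:,0]<-10)&(P[:,0]>-60);print("edge",P[k][np.argsort(P[k,0])[:8]].mean(0).round(1))
```

```text
wrist 35 1 x 9.0 9.0 y 2.0 2.0
wrist 38 33 x 9.0 11.0 y -5.0 7.0
wrist 40 47 x 9.0 11.0 y -6.0 8.0
wrist 42 60 x 9.0 11.0 y -9.0 10.0
wrist 45 94 x 9.0 12.0 y -11.0 14.0
wrist 50 45 x 9.0 12.0 y -12.0 15.0
wrist 55 38 x 9.0 12.0 y -3.0 5.0
wrist 60 36 x 9.0 12.0 y -3.0 5.0
wrist 65 42 x 9.0 12.0 y -3.0 5.0
wrist 70 26 x 10.0 11.0 y -1.0 3.0
wrist 100 18 x 1.0 6.0 y -2.0 3.0
wrist 120 6573 x -16.0 39.0 y -79.0 80.0
pack top x [-81.5  91.9] y [-69.7  69.7]
lip x 619 [-76.4 -59.9]
edge [-33.7  17.9 139.2]
side 35 1 x 9.0 9.0 y -2.0 -2.0
side 38 3 x -12.0 4.0 y -6.0 2.0
side 40 5 x -12.0 4.0 y -8.0 3.0
side 42 7 x -12.0 0.0 y -10.0 10.0
side 45 5 x -12.0 8.0 y -13.0 10.0
side 50 12 x -12.0 9.0 y -17.0 7.0
side 55 2 x -12.0 -10.0 y 11.0 15.0
side 60 2 x -12.0 -11.0 y 7.0 16.0
side 65 3 x -11.0 -10.0 y 4.0 18.0
side 70 2 x -11.0 -10.0 y 2.0 14.0
side 100 3 x -31.0 25.0 y -85.0 -82.0
side 120 80 x -35.0 33.0 y -89.0 87.0
pack top x [-97.8  91.5] y [-69.5  69.4]
lip x 189 [-86.6 -62.1]
edge [-33.2   3.2 139.8]
```

```bash
python3 -c "
from h import *
plan((24,0,98),(24,0,76))"
```

```text
t 6.8 tcp pack mm [  1.3  -1.  230.6] F pack [-0.39  0.13 -0.18] turn [ 0.027 -0.    -0.004] w 0.01 j [ 0.18  0.3  -0.26  1.68  0.09  1.2  -1.39]
(24, 0, 98) [ -1.1 -26.3 132. ]
(24, 0, 76) [ -1.1 -26.9 153.9]
```

play_rows(motion=[[-1,-1,-15,5,0.015,0,0],[-1,-1,-26,30,0.027,0,0],[-1,-1,-26,60,0.027,0,0],[-1,-1,-26,90,0.027,0,0],[-1,-1,-26,115,0.027,0,0],[-1,-1,-26,128,0.027,0,0],[-1,-1,-26,132,0.027,0,0],[-1,-1,-26,132,0.027,0,0]])

```text
clock: 7.6
position: [0.5585, -0.0369, 0.0977]
ee_rot: [2.511, -1.887, -0.001]
force: [-0.5, -1.0, 0.2]
width: 0.007
```

Run:
```python
from h import *
plan((24,0,76),(19,0,74),(12,0,63),(7,0,51),(5,0,44),(5,0,39))
prof(arm.get_image("side"),(-32,));prof(arm.get_image("wrist"))
```

```text
t 7.6 tcp pack mm [24.   0.1 97.7] F pack [-0.74 -0.82  0.22] turn [ 0.001  0.    -0.004] w 0.01 j [ 0.15  0.44 -0.25  1.83  0.13  0.89 -1.45]
(24, 0, 76) [ 0.1 -0.  21.7]
(19, 0, 74) [ 0.1  5.  23.7]
(12, 0, 63) [ 0.1 12.  34.7]
(7, 0, 51) [ 0.1 17.  46.7]
(5, 0, 44) [ 0.2 19.  53.7]
(5, 0, 39) [ 0.2 19.  58.7]
y -32 [(-70, np.float64(83.9)), (-62, np.float64(84.1)), (-38, np.float64(68.3)), (-30, np.float64(140.0)), (-22, np.float64(135.6)), (-14, np.float64(127.2)), (-6, np.float64(121.7)), (2, np.float64(113.9)), (10, np.float64(78.7)), (18, np.float64(100.5)), (26, np.float64(93.7)), (34, np.float64(86.9)), (42, np.float64(80.6)), (50, np.float64(77.4)), (58, np.float64(70.7))]
y -32 [(18, np.float64(101.0)), (26, np.float64(94.5)), (34, np.float64(87.6)), (42, np.float64(81.6)), (50, np.float64(76.3)), (58, np.float64(69.9))]
y 32 [(18, np.float64(101.1)), (26, np.float64(94.4)), (34, np.float64(87.5)), (42, np.float64(81.7)), (50, np.float64(76.1)), (58, np.float64(69.9))]
```

play_rows(motion=[[-1,0,1,9,0,0,0],[-1,0,2,18,0,0,0],[-1,0,4,21,0,0,0],[-1,0,5,24,0,0,0],[-1,0,7.5,28,0,0,0],[-1,0,10.5,32,0,0,0],[-1,0,13,36,0,0,0],[-1,0,15,40,0,0,0],[-1,0,15,40,0,0,0]])

```text
clock: 8.6
position: [0.5442, -0.0413, 0.0583]
ee_rot: [-2.511, 1.888, -0.001]
force: [-0.4, -0.5, -0.2]
width: 0.003
```

Run:
```python
from h import *
plan((5,0,44),(5,0,39))
prof(arm.get_image("side"),(-32,));prof(arm.get_image("wrist"))
```

```text
t 8.6 tcp pack mm [ 9.  -0.2 58.3] F pack [-0.52 -0.39 -0.23] turn [-0.    -0.    -0.005] w 0.0 j [ 0.16  0.47 -0.24  1.9   0.15  0.79 -1.46]
(5, 0, 44) [-0.1  4.  14.3]
(5, 0, 39) [-0.1  4.  19.3]
y -32 [(-70, np.float64(82.9)), (-62, np.float64(84.8)), (-46, np.float64(113.5)), (-38, np.float64(110.0)), (-30, np.float64(138.2)), (-22, np.float64(167.8)), (-14, np.float64(101.7)), (-6, np.float64(97.6)), (2, np.float64(136.4)), (10, np.float64(91.2)), (18, np.float64(89.7)), (26, np.float64(84.6)), (34, np.float64(81.6)), (42, np.float64(80.3)), (50, np.float64(75.3)), (58, np.float64(69.4))]
y -32 [(10, np.float64(90.4)), (18, np.float64(88.1)), (26, np.float64(84.7)), (34, np.float64(179.8)), (42, np.float64(173.2)), (50, np.float64(76.3)), (58, np.float64(69.9))]
y 32 [(10, np.float64(90.5)), (18, np.float64(88.0)), (26, np.float64(84.7)), (34, np.float64(83.5)), (42, np.float64(171.4)), (50, np.float64(76.1)), (58, np.float64(69.9))]
```

play_rows(motion=[[-1,0,1,4,0,0,0],[-1,0,2,7,0,0,0],[-1,0,3,10,0,0,0],[-1,0,4,13,0,0,0],[-1,0,4,15,0,0,0],[-1,0,4,17,0,0,0],[-1,0,4,18,0,0,0],[-1,0,4,18,0,0,0]])

```text
clock: 9.5
position: [0.5408, -0.0423, 0.0407]
ee_rot: [-2.511, 1.887, -0.001]
force: [-0.9, -0.6, 2.1]
width: 0.004
```

Run:
```python
from h import *
plan((5,0,39))
prof(arm.get_image("side"),(-32,32));prof(arm.get_image("wrist"))
```

```text
t 9.5 tcp pack mm [ 5.5 -0.2 40.7] F pack [-0.99 -0.32  2.09] turn [-0.001 -0.    -0.004] w 0.0 j [ 0.15  0.49 -0.24  1.92  0.16  0.75 -1.46]
(5, 0, 39) [-0.2  0.5  1.7]
y -32 [(-70, np.float64(83.2)), (-62, np.float64(86.0)), (-54, np.float64(83.1)), (-46, np.float64(81.4)), (-38, np.float64(80.8)), (-30, np.float64(154.9)), (-22, np.float64(163.7)), (-14, np.float64(80.0)), (-6, np.float64(78.9)), (2, np.float64(79.9)), (10, np.float64(156.5)), (18, np.float64(157.5)), (26, np.float64(161.9)), (34, np.float64(76.6)), (42, np.float64(77.2)), (50, np.float64(75.7)), (58, np.float64(69.1))]
y 32 [(-70, np.float64(84.2)), (-62, np.float64(87.1)), (-54, np.float64(83.1)), (-46, np.float64(80.9)), (-38, np.float64(79.8)), (-30, np.float64(154.1)), (-22, np.float64(169.7)), (-14, np.float64(79.8)), (-6, np.float64(78.2))]
y -32 [(10, np.float64(78.0)), (18, np.float64(77.6)), (26, np.float64(168.9)), (34, np.float64(162.4)), (42, np.float64(157.9)), (50, np.float64(76.2)), (58, np.float64(69.7))]
y 32 [(10, np.float64(78.2)), (18, np.float64(77.7)), (26, np.float64(169.3)), (34, np.float64(162.8)), (42, np.float64(159.2)), (50, np.float64(76.3)), (58, np.float64(69.8))]
```

play_rows(motion=[[-1,0,0,1,0,0,0],[-1,0,0,2,0,0,0],[-1,0,0,3,0,0,0],[-1,0,0,4,0,0,0],[-1,0,0,4,0,0,0]])

```text
clock: 10.1
position: [0.5405, -0.0425, 0.037]
ee_rot: [2.511, -1.888, 0.001]
force: [-3.5, -0.7, 11.4]
width: 0.005
```

Run:
```python
from h import *
plan((-2,0,37))
prof(arm.get_image("side"),(-32,32));prof(arm.get_image("wrist"))
```

```text
t 10.1 tcp pack mm [ 5.2 -0.2 37. ] F pack [-3.54  0.36 11.41] turn [-0.    -0.001 -0.005] w 0.01 j [ 0.15  0.49 -0.24  1.93  0.16  0.74 -1.47]
(-2, 0, 37) [-0.2  7.2  0. ]
y -32 [(-70, np.float64(84.0)), (-62, np.float64(85.2)), (-54, np.float64(76.1)), (-46, np.float64(75.2)), (-38, np.float64(75.2)), (-30, np.float64(85.3)), (-22, np.float64(161.6)), (-14, np.float64(76.5)), (-6, np.float64(75.2)), (2, np.float64(157.3)), (10, np.float64(115.2)), (18, np.float64(114.5)), (26, np.float64(159.8)), (34, np.float64(76.2)), (42, np.float64(74.8)), (50, np.float64(77.5)), (58, np.float64(69.7))]
y 32 [(-70, np.float64(83.7)), (-62, np.float64(85.9)), (-54, np.float64(76.0)), (-46, np.float64(75.7)), (-38, np.float64(75.0)), (-30, np.float64(83.9)), (-22, np.float64(174.3)), (-14, np.float64(75.1)), (-6, np.float64(77.0))]
y -32 [(10, np.float64(75.7)), (18, np.float64(75.8)), (26, np.float64(184.0)), (34, np.float64(158.6)), (42, np.float64(153.7)), (50, np.float64(76.2)), (58, np.float64(69.8))]
y 32 [(10, np.float64(75.7)), (18, np.float64(75.7)), (26, np.float64(167.4)), (34, np.float64(159.1)), (42, np.float64(154.7)), (50, np.float64(76.1)), (58, np.float64(69.8))]
```

play_rows(motion=[[-1,0,2,0.3,0,0,0],[-1,0,4,0.3,0,0,0],[-1,0,6,0.3,0,0,0],[-1,0,8,0.3,0,0,0],[-1,0,10,0.3,0,0,0],[-1,0,12,0.3,0,0,0],[-1,0,14,0.3,0,0,0],[-1,0,15,0.3,0,0,0]])

```text
clock: 11.0
position: [0.5275, -0.0462, 0.0373]
ee_rot: [-2.51, 1.886, -0.004]
force: [3.7, 1.7, 4.8]
width: 0.004
```

Run:
```python
from h import *
plan((-30,0,37))
p=arm.get_image("side");prof(p,(-32,32))
P,u,v=flap(p);k=(abs(P[:,1])<25)&(P[:,2]>80)&(P[:,2]<90)&(P[:,0]>-57)&(P[:,0]<0);print("ridge x",k.sum(),np.percentile(P[k,0],[5,50,95]) if k.sum() else 0)
```

```text
t 11.0 tcp pack mm [-8.4 -0.2 37.3] F pack [4.05 0.57 4.82] turn [-0.003 -0.001 -0.004] w 0.0 j [ 0.16  0.47 -0.24  1.96  0.16  0.72 -1.46]
(-30, 0, 37) [-0.1 21.6  0.2]
y -32 [(-70, np.float64(84.0)), (-62, np.float64(86.4)), (-54, np.float64(75.7)), (-46, np.float64(148.0)), (-38, np.float64(159.7)), (-30, np.float64(78.8)), (-22, np.float64(75.4)), (-14, np.float64(157.1)), (-6, np.float64(116.4)), (2, np.float64(156.0)), (10, np.float64(170.7)), (18, np.float64(76.9)), (26, np.float64(75.8)), (34, np.float64(75.7)), (42, np.float64(76.2)), (58, np.float64(69.7))]
y 32 [(-70, np.float64(84.8)), (-62, np.float64(85.8)), (-54, np.float64(75.4)), (-46, np.float64(78.3)), (-38, np.float64(120.0)), (-30, np.float64(76.6)), (-22, np.float64(75.7))]
ridge x 30 [-32.35647796 -29.04291188 -24.53726684]
```

play_rows(motion=[[-1,0,1,1.2,0,0,0],[-1,0,3,1.2,0,0,0],[-1,0,5,1.2,0,0,0],[-1,0,7,1.2,0,0,0],[-1,0,9,1.2,0,0,0],[-1,0,11,1.2,0,0,0],[-1,0,13,1.2,0,0,0],[-1,0,15,1.2,0,0,0],[-1,0,16,1.2,0,0,0]])

```text
clock: 11.95
position: [0.5149, -0.05, 0.037]
ee_rot: [-2.507, 1.883, -0.01]
force: [7.1, 2.1, 6.0]
width: 0.009
```

Run:
```python
from h import *
plan((-31,0,37))
p=arm.get_image("side");prof(p,(-32,32));w=arm.get_image("wrist")
P,u,v=flap(w);k=(abs(P[:,1])<38)&(P[:,2]>73)&(P[:,0]>20);print("hinge end x",[(x,np.median(P[k2,2]).round(1)) for x in range(20,60,3) for k2 in [k&(abs(P[:,0]-x)<1.5)&(P[:,2]<90)] if k2.sum()>2])
```

```text
t 11.95 tcp pack mm [-21.5  -0.2  37. ] F pack [7.41 0.02 5.96] turn [-0.009 -0.002 -0.004] w 0.01 j [ 0.18  0.46 -0.24  1.99  0.16  0.7  -1.45]
(-31, 0, 37) [-0.2  9.5 -0. ]
y -32 [(-70, np.float64(83.3)), (-62, np.float64(87.9)), (-54, np.float64(155.2)), (-46, np.float64(158.3)), (-38, np.float64(77.0)), (-30, np.float64(116.8)), (-22, np.float64(155.4)), (-14, np.float64(153.0)), (-6, np.float64(164.7)), (2, np.float64(76.6)), (10, np.float64(76.1)), (18, np.float64(75.7)), (26, np.float64(76.4)), (34, np.float64(76.9)), (42, np.float64(71.4)), (50, np.float64(67.9)), (58, np.float64(70.4))]
y 32 [(-70, np.float64(82.2)), (-62, np.float64(86.2)), (-54, np.float64(77.5)), (-46, np.float64(76.3))]
hinge end x [(20, np.float64(75.7)), (23, np.float64(75.7)), (26, np.float64(75.8)), (29, np.float64(76.0)), (32, np.float64(76.4)), (35, np.float64(77.4)), (38, np.float64(77.6)), (41, np.float64(75.9))]
```

play_rows(motion=[[-1,0,2,1,0,0,0],[-1,0,4,1,0,0,0],[-1,0,6,1,0,0,0],[-1,0,8,1,0,0,0],[-1,0,10,1,0,0,0],[-1,0,12,1,0,0,0],[-1,0,12,1,0,0,0]])

```text
clock: 12.75
position: [0.5075, -0.0522, 0.0372]
ee_rot: [-2.504, 1.879, -0.018]
force: [11.2, 2.1, 2.6]
width: 0.002
```

```bash
cat >> h.py <<'E'
def hinge(w):
    P,u,v=flap(w);k=(abs(P[:,1])<38)&(P[:,2]>66)&(P[:,0]>10);print("hinge end",[(x,np.median(P[k2,2]).round(1)) for x in range(14,60,3) for k2 in [k&(abs(P[:,0]-x)<1.5)&(P[:,2]<90)] if k2.sum()>2])
E
python3 - <<'E'
from h import *
plan((-31,0,37))
p=arm.get_image("side");prof(p,(-32,32));hinge(arm.get_image("wrist"))
E
```

```text
t 12.75 tcp pack mm [-29.2  -0.3  37.2] F pack [11.35 -1.14  2.59] turn [-0.016 -0.002 -0.003] w 0.0 j [ 0.19  0.44 -0.24  2.02  0.16  0.68 -1.45]
(-31, 0, 37) [-0.3  1.8  0.2]
y -32 [(-70, np.float64(86.2)), (-62, np.float64(157.4)), (-54, np.float64(115.1)), (-46, np.float64(75.9)), (-38, np.float64(156.5)), (-30, np.float64(115.5)), (-22, np.float64(156.1)), (-14, np.float64(165.9)), (-6, np.float64(75.6)), (2, np.float64(77.6)), (10, np.float64(75.1)), (18, np.float64(76.1)), (26, np.float64(77.3)), (42, np.float64(69.3)), (50, np.float64(69.5)), (58, np.float64(69.6))]
y 32 [(-70, np.float64(87.2)), (-62, np.float64(125.9)), (-54, np.float64(75.5)), (-46, np.float64(80.7)), (50, np.float64(70.3)), (58, np.float64(69.2))]
hinge end [(14, np.float64(75.8)), (17, np.float64(75.8)), (20, np.float64(76.0)), (23, np.float64(76.0)), (26, np.float64(77.1)), (29, np.float64(77.7)), (32, np.float64(76.5)), (35, np.float64(69.3)), (38, np.float64(69.7)), (41, np.float64(69.8)), (44, np.float64(69.9)), (47, np.float64(69.9)), (50, np.float64(69.8)), (53, np.float64(69.8)), (56, np.float64(69.8)), (59, np.float64(69.8))]
```

play_rows(motion=[[-1,0,2,1,0,0,0],[-1,0,4,1,0,0,0],[-1,0,5,1,0,0,0],[-1,0,5,1,0,0,0]])

```text
clock: 13.25
position: [0.508, -0.0521, 0.0375]
ee_rot: [-2.499, 1.873, -0.028]
force: [13.4, 4.2, 2.0]
width: 0.005
```

Run:
```python
from h import *
plan((-15,0,37),(-15,0,160))
hinge(arm.get_image("wrist"))
```

```text
t 13.25 tcp pack mm [-28.8  -0.3  37.5] F pack [14.03  0.21  2.03] turn [-0.025 -0.003 -0.002] w 0.0 j [ 0.19  0.44 -0.25  2.02  0.16  0.67 -1.45]
(-15, 0, 37) [ -0.3 -13.8   0.8]
(-15, 0, 160) [ 1.000e-01 -1.690e+01 -1.221e+02]
hinge end [(14, np.float64(75.8)), (17, np.float64(75.9)), (20, np.float64(75.9)), (23, np.float64(76.1)), (26, np.float64(77.1)), (29, np.float64(77.7)), (32, np.float64(76.6)), (35, np.float64(69.3)), (38, np.float64(69.7)), (41, np.float64(69.9)), (44, np.float64(69.8)), (47, np.float64(69.8)), (50, np.float64(69.8)), (53, np.float64(69.8)), (56, np.float64(69.8)), (59, np.float64(69.9))]
```

play_rows(motion=[[-1,0,-2,-1,0,0,0],[-1,0,-4,-4,0,0,0],[-1,0,-5,-10,0,0,0],[-1,0,-6,-25,0,0,0],[-1,0,-7,-50,0,0,0],[-1,0,-8,-85,0,0,0],[-1,0,-10,-125,0,0,0],[-1,0,-10,-165,0,0,0],[-1,0,-10,-180,0,0,0],[-1,0,-10,-180,0,0,0]])

```text
clock: 14.3
position: [0.5138, -0.0502, 0.2203]
ee_rot: [-2.497, 1.872, -0.033]
force: [0.6, 0.3, -0.6]
width: 0.005
```

Run:
```python
from h import *
plan()
w=arm.get_image("wrist");hinge(w);prof(w);p=arm.get_image("side");prof(p,(-32,0,32))
for q in(p,w):
    P,u,v=flap(q);k=(abs(P[:,1])<24)&(P[:,2]>82)&(P[:,2]<92)&(P[:,0]>-57)&(P[:,0]<0);print("ridge x",k.sum(),np.percentile(P[k,0],[5,50,95]).round(1) if k.sum() else 0)
a=cv2.resize(p["img"][110:270,150:330],(560,498),interpolation=3);o=np.zeros((498,800,3),np.uint8);o[:,:560]=a;o[:360,560:]=cv2.resize(w["img"][:,128:384],(240,360));cv2.imwrite("pics/c8.png",o)
```

```text
t 14.3 tcp pack mm [-2.270e+01 -1.000e-01  2.203e+02] F pack [ 0.61  0.12 -0.58] turn [-0.029 -0.005 -0.002] w 0.01 j [ 0.23  0.23 -0.28  1.79  0.07  1.1  -1.36]
hinge end [(14, np.float64(76.3)), (17, np.float64(76.1)), (20, np.float64(76.2)), (23, np.float64(76.4)), (26, np.float64(76.4)), (29, np.float64(77.7)), (32, np.float64(76.7)), (35, np.float64(68.3)), (38, np.float64(69.1)), (41, np.float64(69.8)), (44, np.float64(69.8)), (47, np.float64(69.8)), (50, np.float64(69.8)), (53, np.float64(69.8)), (56, np.float64(69.8)), (59, np.float64(69.7))]
y -32 [(-70, np.float64(83.4)), (-62, np.float64(84.4)), (-54, np.float64(78.3)), (-46, np.float64(78.0)), (-38, np.float64(77.7)), (-30, np.float64(77.4)), (-22, np.float64(77.3)), (-14, np.float64(77.2)), (-6, np.float64(76.8)), (2, np.float64(76.4)), (10, np.float64(76.5)), (18, np.float64(76.2)), (26, np.float64(77.6)), (34, np.float64(74.7)), (42, np.float64(69.8)), (50, np.float64(69.8)), (58, np.float64(69.6))]
y 32 [(-70, np.float64(83.9)), (-62, np.float64(84.6)), (-54, np.float64(78.1)), (-46, np.float64(77.9)), (-38, np.float6
[... 853 characters left out ...]
(-22, np.float64(78.1)), (-14, np.float64(76.1)), (-6, np.float64(77.6)), (2, np.float64(75.6)), (10, np.float64(76.9)), (18, np.float64(75.3)), (26, np.float64(77.1)), (42, np.float64(70.0)), (50, np.float64(70.2)), (58, np.float64(71.2))]
y 32 [(-70, np.float64(84.2)), (-62, np.float64(85.7)), (-54, np.float64(77.9)), (-46, np.float64(77.2)), (-38, np.float64(78.2)), (-30, np.float64(78.3)), (-22, np.float64(77.6)), (-14, np.float64(76.5)), (-6, np.float64(75.9)), (2, np.float64(76.7)), (10, np.float64(75.4)), (18, np.float64(75.9)), (26, np.float64(76.2)), (42, np.float64(68.7)), (50, np.float64(68.5)), (58, np.float64(70.4))]
ridge x 37 [-50.  -47.  -42.4]
ridge x 308 [-48.9 -44.9 -41.4]
```

View pics/c8.png

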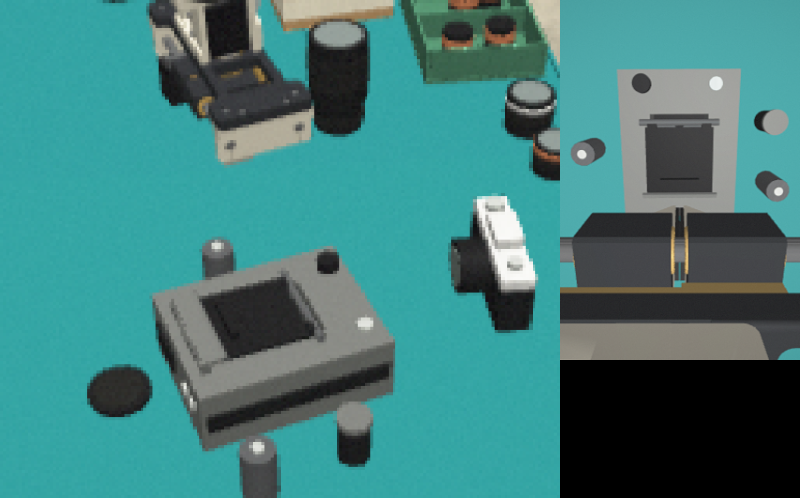

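The picture shows the flap lying flat with its edge under the lip (215,340), the hinge moved forward (305,310), and all bystanders where they stood. The depth data give a tilt of about 0.03 rad and the ridge centre at -43 mm, which matches the fully home position.

play_rows(motion=[[-1,0,0,-20,0,0,0],[-1,0,0,-30,0,0,0],[-1,0,0,-30,0,0,0],[-1,0,0,-30,0,0,0],[-1,0,0,-30,0,0,0]])

```text
clock: 14.9
position: [0.511, -0.0504, 0.2462]
ee_rot: [-2.5, 1.874, -0.025]
force: [-0.6, -0.6, -0.6]
width: 0.001
```

Run:
```python
from h import *
hinge(arm.get_image("wrist"));print(arm.sign_off())
```

```text
hinge end [(14, np.float64(76.3)), (17, np.float64(76.1)), (20, np.float64(76.2)), (23, np.float64(76.9)), (26, np.float64(76.9)), (29, np.float64(77.6)), (32, np.float64(76.7)), (35, np.float64(69.5)), (38, np.float64(69.5)), (41, np.float64(69.9)), (44, np.float64(69.8)), (47, np.float64(69.7)), (50, np.float64(69.8)), (53, np.float64(69.8)), (56, np.float64(69.9)), (59, np.float64(69.8))]
the job is handed in; nothing more can be done
None
```

The battery hatch is shut and the job is handed in at about 15 s. With the fingers closed, I pushed the flap over from its outer side and pressed it flat with about 5–11 N. Keeping it pressed, I pushed it by its ridge to the end stop and then lifted clear.

**Last checks:** After release the flap rests at about 0.03 rad with its edge under the lip. The hinge is at about x = 32 mm and the ridge at about −43 mm, which is where a fully home slide (18 mm) puts them. These positions include a 2 mm correction for an offset in the wrist camera. A harder push, about 14 N, did not move the hinge any further. The bystanders look unmoved in the last side and wrist pictures. The tool force is near zero.

**What went wrong:** The real fingertips sit about 38 mm behind the reported TCP, which the description did not lead me to expect. Because of that, my first arc took the fingertips over to the free-edge side of the ridge. They jammed there at about 80 N on the wrist, with the flap at about 40°. This is under the 120 N wrist limit. The pictures point to the fingertips on the ridge as the contact, rather than the gripper's body, but I could not confirm that directly. I backed out, corrected for the offset and finished from there.

I saw no contact with the liner.

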